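Index a rebuild fixture to its next hole

ROBOT

A 7-joint arm with a two-finger parallel gripper is mounted at the origin on the work surface. World frame = base frame: x ahead of the robot, y to its left, z up, the work surface at z = 0. Lengths are in m, angles in degrees, forces in N, time in s.
With the tool pointing down it reaches from about 0.4 to 0.875 m from the base axis. Payload 19.3 kg.
Tool frame: the origin (TCP) lies at the very end of the fingers, on their centre line; the grasp point (between the pads) lies 19 mm behind it (arm.pinch_z is the distance from the TCP to the grasp point, in m); z points along the fingers, y is the line along which they close (so a half turn about z gives the same grasp; the last joint's range is limited). The gripper opens to 85 mm and grips with 20 to 120 N. Pads are 22 mm wide; open, the fingers measure 114 mm over their backs; the gripper's body (76 mm by 85 mm) begins 54 mm behind the grasp point. The pads swing forward as they close: fully open they stand 13 mm farther back than shut.
Start: joints at [66.795, 29.874, -2.08, 91.645, 1.215, 58.505, -6.463], TCP at [0.205, -0.59, 0.231] pointing down, gripper open.
Joint ranges: [-166.77, 166.77], [-17.47, 122.26], [-85.68, 81.53], [9.62, 139.38], [-72.42, 252.41], [9.2, 110.78], [-144.41, 144.41]. Speed limits (degrees/s): [108.29, 108.29, 136.94, 136.94, 172.46, 172.46, 172.46].

INTERFACE

Orientations are given as [roll, pitch, yaw] about the fixed x, y, z axes, in that order (R = Rz(yaw) Ry(pitch) Rx(roll)).
In Python, from workcell import readout, cams, arm, models gives the robot as it stands.
- The arm moves only by the tool play_rows, never from a script. Its argument "motion" is a list of rows, each a list of 3 entries, a list of its own where there are three numbers: the shift along the tool's x, y, z each as a share of 0.04 m, from -1 to 1, then the turn, a rotation vector about the tool's x, y, z each as a share of 4 degrees, from -1 to 1, then the opening, from 0 (shut) to 1 (fully open). A call has 1 to 5 rows; each row shifts and turns the commanded pose from where the row before left it, along the tool's axes as they then stand; what a row does not reach is not made up. A row lasts 1/12 s, in which the tool goes at most 41.7 mm and 7.16 degrees, less where a joint would pass 70% of its speed; a pose out of reach is approached as far as the arm can. A call with a number of a shift or a turn outside -1 to 1 is refused whole. A call with a gripper value outside its range is refused whole. The fingers move at their own pace and stop on an object; "grip_force" is the grip in N (left out, the last holds). Time passes only in rows, so rows that do not move let the fingers close. It gives the time, the measured TCP pose, the force, the opening and the grip force at its end, in the units of the state.
- readout.get_obs(): the state, without advancing time (a new reading comes with each control period).
- cams.get_image(name): name is "scene" or "top" or "wrist"; returns the picture (480x640x3 uint8, red, green, blue); there is no depth.
- cams.get_calibration(name): a dict with "mtx" (3x3 intrinsics, pixels), "eye" and "attitude" of the camera in the world. Camera axes: x right, y up, looking along -z (the intrinsics and any distortion apply to the point x, -y, -z); pixel columns grow to the right and rows downward; lengths in m; the calibration is good to about 2 mm. A picture is of the moment at which its call begins: read the wrist's pose just before it. get_calibration takes no time and is no camera call; for the wrist camera it gives the pose at the moment of the call.
- arm.close_job(): hands the job in; it is judged then, once.
Trained networks look in the newest picture that a camera, given by its name, has taken for a name from the list of things; names that differ only in an ending like _2 or _b are one class to them, and where a whole thing is asked for, a point or a joint stands for the part that bears it (a point fixed in the world has none). Each returns a list of dicts, best first, with "score" (0 to 1); they miss things now and then, are a little off and sometimes report something else, mostly with a low value. They report only what shows in the picture. A call takes as long as a camera call. They do not tell look-alikes from the thing itself.
- models.spot_in(thing, camera): "bbox" ([centre column, centre row, width, height] in pixels, round what is visible of it).
- models.outline_of(thing, camera): "pixels" (480x640 bool, what is visible of it) and "bbox" ([centre column, centre row, width, height] in pixels, round what is visible of it).
The state is a dict: "t": time; "joints": joint angles; "joint_vel": joint speeds; "effort": joint torques, N m; "eef_pos": TCP position; "orientation": TCP orientation; "force": force on the tool from outside, world axes, zero at the start; "torque": the same for the moment, N m; "opening": finger opening in m; "grasp_force": force on a finger pad.
Only numpy, scipy, OpenCV 4.12 (cv2) and the standard library are available. Lean on these libraries where they do the work, as an engineer would, in place of code of your own. Each camera call takes 0.05 s, during which the arm holds its last target. There are 200 camera calls.

TASK

Index the turntable one hole clockwise (seen from above): with the fingertips press the red plunger cap down, keep it down while you push it round, and let it spring fully up, locked in the very next hole, without going past it or turning the other way. The valve housing rides round upright in its nest and is not to be touched, and everything else on the bench stays where it is. Finish with the robot clear of everything.

Things in the scene. Friction and masses are not known exactly. Their poses are not given: they have to be found in the camera images.
- fixture: The fixed blue round base of the indexing fixture, 290 mm across, 40 mm high, bolted to the bench; its origin is on the bench on the turntable's upright axis. Its bright top ring (top at z = 40 mm) has a black annular slot with six black 18 mm holes on a 110 mm radius, 60 degrees apart. At the start the plunger sits in the hole on the fixture's own -x side; the next hole clockwise is the one at 60 degrees clockwise (from above) of that.
- turntable (a joint): Angle of the steel turntable (disc of 164 mm diameter, top 62 mm above the bench) about the vertical axis through the fixture's origin, rad; 0 at the start, grows clockwise seen from above. A hole lies at every 1.047 rad. It turns stiffly (about 0.1 N m of friction) and stays where it is left. While the plunger is up in a hole it is locked, with a play of about 0.027 rad each way.
- turntable_centre (a point): Centre of the turntable's top face, on its axis, 62 mm above the bench.
- plunger (a joint): How far the plunger is pressed down, m: 0 fully up (locked in a hole), 0.013 fully down. Spring: about 6 N to start it, 12 N fully down. Its locking collar leaves the hole at 0.007 m; between holes, let go, it rests up against the ring at about 0.007 m and it springs up to 0 by itself when it is carried to within about 3 mm of a hole's centre (0.027 rad).
- plunger_top (a point): Centre of the dished floor of the red plunger cap, 90 mm above the bench when up; it goes down and turns round with the plunger. The cap is a round red cup of 56 mm outer and 48 mm inner diameter, with a lip standing 7 mm above this floor in which closed fingertips find hold. It rides on a steel arm of the turntable, 110 mm from the axis; the top of the boss under it is 68 mm above the bench.
- housing: Aluminium valve housing, 56 mm across at the foot and 50 mm high, 0.3 kg, with brass port stubs; origin at the centre of its foot. It stands loose at the turntable's centre inside a round nest rim 9 mm high (about 2.5 mm play), its top 112 mm above the bench.
- fitting: Brass hose fitting standing on the bench beside the fixture, 28 mm across, 40 mm high; origin under its centre. Leave alone.
- pinion: Steel pinion shaft standing on its gear end beside the fixture, 41 mm across, 60 mm high; origin under its centre. Leave alone.
- socket: Steel wrench socket standing beside the fixture, 28 mm across, 36 mm high; origin under its centre. Leave alone.
- spray_can: Yellow spray can, 58 mm across, 130 mm high, origin under its centre. Leave alone.
- seal_jar: Clear jar of seals with black lid, 64 mm across, 85 mm high, origin under its centre. Leave alone.
- wrench: Steel wrench 190 mm long lying on the bench along its own x. Leave alone.
- bolt_tray: Blue open tray 110 x 150 x 35 mm, origin under its centre. Leave alone.
Not all that is in view belongs to the job. Of the things shaped like the housing, the aluminium one is meant.

How it is judged:
By the outcome, as a careful person would: the job done as asked, in the order asked, and still so for the second after the job is handed in, with the robot touching nothing.
It also fails if it takes over 35 s, if anything falls off the work surface, if the arm or the gripper's body presses on something with over 40 N, if the wrist force passes 120 N, or if a joint passes its speed limit or range.

## Working session

There is one attempt and no reset: what is moved stays moved. The work goes in short steps, Python scripts to look and compute and a tool call to move; the robot and the scene stay as the last step left them, time stands still between calls to the robot, and variables do not carry over. Pictures are saved under pics/ and viewed, at most 10 in all, crops included, and the job is handed in when it is done.

Besides the shell and the picture viewer there is one more tool, called after "Request:" in YAML: its name, and indented under it one key for each argument. play_rows: Moves the arm, as the interface text tells. Its arguments: {"type":"object","properties":{"motion":{"type":"array","items":{"type":"array"}},"grip_force":{"type":"number"}},"required":["motion"]}

```bash
mkdir -p pics; cat > h.py <<'E'
import numpy as np, cv2
from workcell import readout, cams, arm, models
from scipy.spatial.transform import Rotation as R
def shot(n,f):
    im=cams.get_image(n); cv2.imwrite(f'pics/{f}.png',im[:,:,::-1]); return im
def ray(n,u,v,z):
    c=cams.get_calibration(n); A=np.array(c['attitude'],float); e=np.array(c['eye'],float)
    A=A if A.shape==(3,3) else R.from_euler('xyz',A,degrees=True).as_matrix()
    d=np.linalg.inv(np.array(c['mtx']))@[u,v,1.]; d=A@[d[0],-d[1],-d[2]]
    return e+d*(z-e[2])/d[2]
def proj(n,p):
    c=cams.get_calibration(n); A=np.array(c['attitude'],float); e=np.array(c['eye'],float)
    A=A if A.shape==(3,3) else R.from_euler('xyz',A,degrees=True).as_matrix()
    q=A.T@(np.array(p)-e); w=np.array(c['mtx'])@[q[0],-q[1],-q[2]]; return w[:2]/w[2]
E
python3 - <<'E'
from h import *
o=readout.get_obs(); print(o)
for n in ['top','scene']:
    print(cams.get_calibration(n)); shot(n,n+'0')
    for t in ['plunger','plunger_top','turntable','fixture','housing']:
        print(n,t,[(np.round(d['bbox'],1).tolist(),round(d['score'],2)) for d in models.spot_in(t,n)][:4])
E
```

```text
{'t': 0.0, 'joints': array([66.79609562, 29.90823209, -2.08050052, 91.6721241 ,  1.21408684,
       58.50480836, -6.46409169]), 'joint_vel': array([ 0.025734  ,  0.00854331,  0.0090911 , -0.04890934,  0.02790751,
        0.03991334, -0.03606084]), 'effort': array([ 1.69844916e-04, -9.27121282e+01,  1.97998367e+00, -3.69939888e+01,
        1.77607290e-02,  8.14554660e-03, -3.22447204e-05]), 'eef_pos': array([ 0.20520684, -0.59000797,  0.23074632]), 'orientation': array([-1.79937028e+02,  4.43798785e-03,  1.91789243e+01]), 'force': array([ 0.06517522,  1.05881574, -0.5709457 ]), 'torque': array([0.01533872, 0.00222225, 0.00376368]), 'grasp_force': 0.0, 'opening': 0.08535442479404158}
{'mtx': array([[530.89254673,   0.        , 314.53482062],
       [  0.        , 530.89254673, 226.66999396],
       [  0.        ,   0.        ,   1.        ]]), 'eye': array([0.27527521, 0.02441629, 1.75467716]), 'attitude': array([ 10.08927078,  -0.39682993, -91.62155156])}
top plunger [([317.9, 252.3, 18.7, 22.3], 0.83), ([296.7, 239.4, 55.0, 52.4], 0.54)]
top plunger_top [([319.4, 255.2, 20.1, 13.3], 
[... 251 characters left out ...]
7], 0.45)]
{'mtx': array([[443.35031414,   0.        , 322.07353005],
       [  0.        , 443.35031414, 236.57956558],
       [  0.        ,   0.        ,   1.        ]]), 'eye': array([1.29614306, 0.47180633, 0.85201551]), 'attitude': array([4.80327173e+01, 1.13116503e-01, 1.21211648e+02])}
scene plunger [([329.2, 213.8, 19.4, 17.5], 0.71), ([219.8, 167.6, 35.7, 30.1], 0.6), ([344.4, 240.8, 61.5, 65.7], 0.36)]
scene plunger_top [([332.8, 212.6, 18.4, 17.2], 0.85)]
scene turntable [([344.0, 239.8, 61.3, 69.1], 0.69)]
scene fixture [([343.0, 259.0, 110.0, 106.6], 0.92)]
scene housing [([242.3, 231.8, 23.0, 25.3], 0.94), ([267.8, 217.2, 19.9, 27.0], 0.94), ([344.1, 239.4, 24.9, 28.1], 0.57)]
```

```bash
python3 - <<'E'
from h import *
a=cv2.imread('pics/top0.png')[150:330,190:430]; b=cv2.imread('pics/scene0.png')[130:330,200:440]
a=cv2.resize(a,(800,600),interpolation=cv2.INTER_CUBIC); b=cv2.resize(b,(720,600),interpolation=cv2.INTER_CUBIC)
cv2.imwrite('pics/a.png',a);cv2.imwrite('pics/b.png',b)
print('plunger top',ray('top',318.5,253,.095),'scene',ray('scene',331,212.5,.094))
print('fix',ray('top',291.8,239.3,.03), 'housing', ray('top',290.9,235.8,.1))
E
```

```text
plunger top [ 0.48566498 -0.00552609  0.095     ] scene [0.47974173 0.00379854 0.094     ]
fix [0.54159917 0.07963899 0.03      ] housing [0.5420342  0.08000314 0.1       ]
```

View pics/a.png

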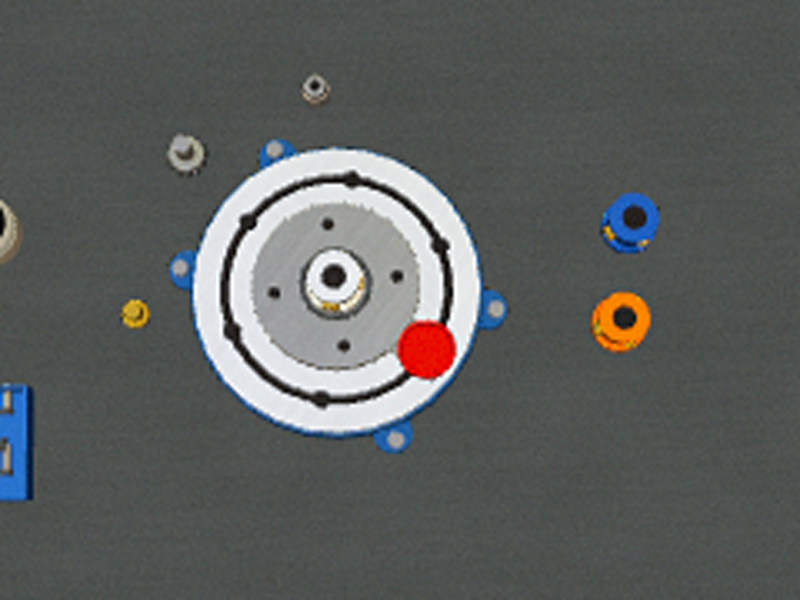

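View pics/b.png

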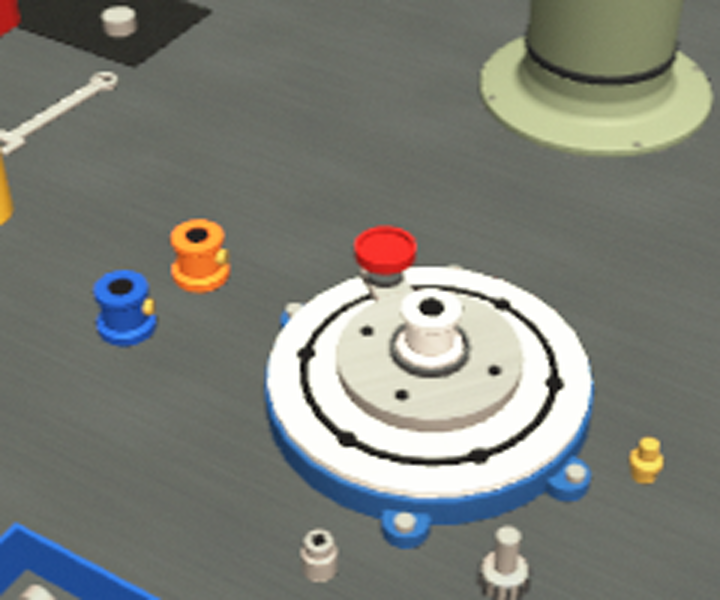

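The top view shows the red cap at crop (427,350), lower right of the fixture, with the next hole clockwise at crop (321,400). The look-alikes are:
- Aluminium housing at the turntable centre, full-image pixel (291,236).
- Blue housing at (380,217).
- Orange housing at (376,246).

There is only one red plunger cap, at (318,254). The red object at the far edge of the scene picture isn't it.

```bash
python3 - <<'E'
from h import *
from scipy.optimize import least_squares
im=cv2.imread('pics/top0.png').astype(int)
def red(f,box):
    im=cv2.imread(f).astype(int); u0,u1,v0,v1=box
    m=np.zeros(im.shape[:2],np.uint8); s=(im[:,:,2]>120)&(im[:,:,1]<90)&(im[:,:,0]<90); m[v0:v1,u0:u1]=s[v0:v1,u0:u1]
    c=max(cv2.findContours(m,0,cv2.CHAIN_APPROX_NONE)[0],key=cv2.contourArea); return cv2.minEnclosingCircle(c), np.argwhere(m).mean(0)[::-1]
print(red('pics/top0.png',(300,340,235,275)), red('pics/scene0.png',(310,350,195,230)))
(c,r),m=red('pics/top0.png',(300,340,235,275)); cap=ray('top',*m,.095); print('cap',cap)
(c2,r2),m2=red('pics/scene0.png',(310,350,195,230)); print('cap scene',ray('scene',*m2,.093))
g=im.sum(2)
# refine holes: weighted dark centroid around estimate
hs=[]
for u,v in [(351,179),(440,244),(249,222),(232,330),(321,400)]:
    u=190+u/3.333-.35; v=150+v/3.333-.35
    p=ray('top',u,v,.04); hs.append(p)
hs=np.array(hs)
ang=np.radians
# model: centre, theta0; order clockwise from cap: 321->1, 232->2, 249->3, 351->4, 440->5
k=np.array([4,5,3,2,1])
def f(q):
    t=q[2]-k*np.pi/3; return np.r_[hs[:,0]-q[0]-.11*np.cos(t),hs[:,1]-q[1]-.11*np.sin(t)]
s=least_squares(f,[.54,.08,-2.2]); q=s.x; print(q,np.round(s.fun*1000,1))
print('pred cap',q[:2]+.11*np.array([np.cos(q[2]),np.sin(q[2])]),'target',q[:2]+.11*np.array([np.cos(q[2]-np.pi/3),np.sin(q[2]-np.pi/3)]))
print('cap radius',np.hypot(*(cap[:2]-q[:2])),'ang',np.arctan2(*(cap[:2]-q[:2])[::-1]))
E
```

```text
(((317.5, 254.5625), 8.800180435180664), array([317.49583333, 254.47916667])) (((328.0, 213.0), 10.440406799316406), array([328.05714286, 212.90357143]))
cap [ 0.48106817 -0.00222903  0.095     ]
cap scene [ 0.4843068  -0.00279534  0.093     ]
[ 0.55113467  0.08295017 -2.24744202] [ 0.1  1.  -0.8  0.8 -1.1  0.2 -0.3 -0.8  0.3  0.5]
pred cap [ 0.48225473 -0.00281435] target [0.44242044 0.09971969]
cap radius 0.11029419742930732 ang -2.259153272035628
```

Request:
play_rows:
  motion:
    - [[0.4,-0.41,0],[0,0,0],0]
    - [[0.6,-0.61,0],[0,0,0],0]
    - [[0.6,-0.61,0],[0,0,0],0]
    - [[0.6,-0.61,0],[0,0,0],0]
    - [[0.6,-0.61,0],[0,0,0],0]
  grip_force: 40

```text
t: 1.02
eef_pos: [0.274, -0.4444, 0.2314]
orientation: [180.0, -0.0, 19.2]
force: [0.9, -0.2, 0.7]
opening: 0.0258
grasp_force: 0.0
```

Request:
play_rows:
  motion:
    - [[0.6,-0.61,0],[0,0,0],0]
    - [[0.6,-0.61,0],[0,0,0],0]
    - [[0.6,-0.61,0],[0,0,0],0]
    - [[0.6,-0.61,0],[0,0,0],0]
    - [[0.6,-0.61,0],[0,0,0],0]

```text
t: 1.43
eef_pos: [0.3473, -0.2897, 0.2315]
orientation: [180.0, -0.0, 19.2]
force: [1.7, -0.5, -0.9]
opening: 0.0
grasp_force: 0.0
```

Request:
play_rows:
  motion:
    - [[0.6,-0.61,0],[0,0,0],0]
    - [[0.6,-0.61,0],[0,0,0],0]
    - [[0.6,-0.61,0],[0,0,0],0]
    - [[0.6,-0.61,0],[0,0,0],0]
    - [[0.6,-0.61,0],[0,0,0],0]

```text
t: 1.85
eef_pos: [0.4207, -0.135, 0.2316]
orientation: [180.0, -0.0, 19.2]
force: [1.3, -0.6, -0.6]
opening: 0.0003
grasp_force: 0.0
```

Request:
play_rows:
  motion:
    - [[0.6,-0.61,0],[0,0,0],0]
    - [[0.6,-0.61,0],[0,0,0],0]
    - [[0.6,-0.61,0],[0,0,0],0]
    - [[0.3,-0.31,0],[0,0,0],0]
    - [[0,0,0],[0,0,0],0]

```text
t: 2.27
eef_pos: [0.4728, -0.0241, 0.2314]
orientation: [-179.9, -0.1, 19.5]
force: [-0.7, -0.3, -0.0]
opening: 0.0001
grasp_force: 0.0
```

Now rotate about −72° around tool z, then look.

Request:
play_rows:
  motion:
    - [[0,0,0],[0,0,-1],0]
    - [[0,0,0],[0,0,-1],0]
    - [[0,0,0],[0,0,-1],0]
    - [[0,0,0],[0,0,-1],0]
    - [[0,0,0],[0,0,-1],0]

```text
t: 2.68
eef_pos: [0.4713, -0.0285, 0.2314]
orientation: [180.0, 0.0, 39.4]
force: [-0.3, -0.4, 0.0]
opening: 0.0001
grasp_force: 0.0
```

Request:
play_rows:
  motion:
    - [[0,0,0],[0,0,-1],0]
    - [[0,0,0],[0,0,-1],0]
    - [[0,0,0],[0,0,-1],0]
    - [[0,0,0],[0,0,-1],0]
    - [[0,0,0],[0,0,-1],0]

```text
t: 3.1
eef_pos: [0.4713, -0.0286, 0.2314]
orientation: [180.0, 0.0, 59.3]
force: [-0.2, -0.0, -0.5]
opening: -0.0002
grasp_force: 0.0
```

Request:
play_rows:
  motion:
    - [[0,0,0],[0,0,-1],0]
    - [[0,0,0],[0,0,-1],0]
    - [[0,0,0],[0,0,-1],0]
    - [[0,0,0],[0,0,-1],0]
    - [[0,0,0],[0,0,-1],0]

```text
t: 3.52
eef_pos: [0.4713, -0.0286, 0.2314]
orientation: [180.0, 0.0, 79.3]
force: [0.9, 0.2, 0.2]
opening: 0.0
grasp_force: 0.0
```

Request:
play_rows:
  motion:
    - [[0,0,0],[0,0,-1],0]
    - [[0,0,0],[0,0,-1],0]
    - [[0,0,0],[0,0,-0.7],0]
    - [[0,0,0],[0,0,0],0]
    - [[0,0,0],[0,0,0],0]

```text
t: 3.93
eef_pos: [0.4713, -0.0285, 0.2313]
orientation: [180.0, 0.0, 89.9]
force: [-0.0, 0.4, 0.4]
opening: 0.0002
grasp_force: 0.0
```

```bash
cat >> h.py <<'E'
def redc(im,box=(0,640,0,480)):
    im=im.astype(int); u0,u1,v0,v1=box
    m=np.zeros(im.shape[:2],np.uint8); s=(im[:,:,0]>110)&(im[:,:,1]<90)&(im[:,:,2]<90); m[v0:v1,u0:u1]=s[v0:v1,u0:u1]
    c=max(cv2.findContours(m,0,cv2.CHAIN_APPROX_NONE)[0],key=cv2.contourArea); return c
E
python3 - <<'E'
from h import *
o=readout.get_obs(); print(o['eef_pos'],o['orientation'],o['joints'])
im=shot('wrist','w1'); print(cams.get_calibration('wrist'))
c=redc(im); print(cv2.contourArea(c),cv2.fitEllipse(c), ray('wrist',*cv2.fitEllipse(c)[0],.096))
E
```

```text
[ 0.47130314 -0.02848518  0.23133593] [1.79999536e+02 6.49906428e-03 8.98517531e+01] [ 22.44988531  18.35699909 -32.23200495 112.71366758  12.27325757
  52.25116137 -16.1820993 ]
{'mtx': array([[430.21818692,   0.        , 317.46634005],
       [  0.        , 430.21818692, 238.71108354],
       [  0.        ,   0.        ,   1.        ]]), 'eye': array([0.47079585, 0.05642947, 0.37426972]), 'attitude': array([-19.06523073,   0.06745014,  -0.1091214 ])}
5444.5 ((333.9715270996094, 183.97377014160156), (81.91279602050781, 84.74958038330078), 27.599340438842773) [ 0.48117647 -0.00179415  0.096     ]
```

View pics/w1.png

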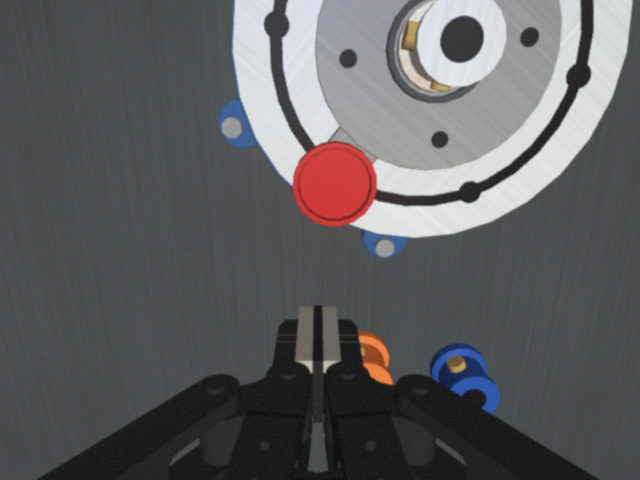

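The wrist picture shows the red cap at (334,184), with holes at (276,24), (470,191) and (578,75). The fingertips are at (318,310), with nothing between them and the cap. I'll refine the axis from these holes while moving over the cap.

```bash
python3 - <<'E'
from h import *
from scipy.optimize import least_squares
hs=np.array([ray('wrist',u,v,.04) for u,v in [(276.5,24.5),(578.5,75),(470,191)]]); k=np.array([1,4,5])
cap=ray('wrist',334,184,.096)
def f(q):
    t=q[2]-k*np.pi/3; return np.r_[hs[:,0]-q[0]-.11*np.cos(t),hs[:,1]-q[1]-.11*np.sin(t)]
s=least_squares(f,[.54,.08,-2.2]); q=s.x; print(q,np.round(s.fun*1000,1))
for t in (q[2],q[2]-np.pi/3): print(q[:2]+.11*np.array([np.cos(t),np.sin(t)]))
E
```

```text
[ 0.55090781  0.08315867 -2.24640931] [-0.4  0.3  0.1  0.1 -0.1  0. ]
[ 0.48211648 -0.00267695]
[0.44217632 0.0998159 ]
```

Request:
play_rows:
  motion:
    - [[0.33,0.13,0.5],[0,0,0],0]
    - [[0.33,0.13,0.8],[0,0,0],0]
    - [[0,0,0.8],[0,0,0],0]
    - [[0,0,0.6],[0,0,0],0]
    - [[0,0,0],[0,0,0],0]

```text
t: 4.4
eef_pos: [0.4797, -0.0016, 0.1197]
orientation: [-179.7, -0.0, 89.9]
force: [-0.8, -0.1, -0.3]
opening: -0.0
grasp_force: 0.0
```

Request:
play_rows:
  motion:
    - [[0,0,0.2],[0,0,0],0]
    - [[0,0,0.2],[0,0,0],0]
    - [[0,0,0],[0,0,0],0]
    - [[0,0,0],[0,0,0],0]

```text
t: 4.73
eef_pos: [0.4822, -0.0018, 0.108]
orientation: [179.9, 0.0, 89.9]
force: [0.0, -0.2, 0.7]
opening: 0.0002
grasp_force: 0.0
```

```bash
python3 - <<'E'
from h import *
o=readout.get_obs(); print(o['eef_pos'],o['orientation'],o['force'])
im=shot('wrist','w2'); cv2.imwrite('pics/w2.png',im[100:460,100:580,::-1])
E
```

```text
[ 0.48218609 -0.00183724  0.10796903] [1.79947348e+02 9.20449955e-03 8.99464687e+01] [ 0.04934075 -0.16978788  0.70589176]
```

View pics/w2.png

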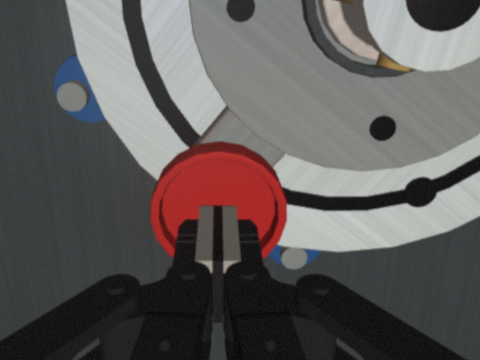

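The close crop shows the fingertips centred over the red cup, at crop (218,207). Next I press down in small steps.

Request:
play_rows:
  motion:
    - [[0,0,0.2],[0,0,0],0]
    - [[0,0,0.15],[0,0,0],0]
    - [[0,0,0.1],[0,0,0],0]
    - [[0,0,0.1],[0,0,0],0]
    - [[0,0,0],[0,0,0],0]

```text
t: 5.2
eef_pos: [0.4817, -0.0017, 0.0847]
orientation: [-180.0, 0.0, 90.0]
force: [-1.1, -2.4, 8.3]
opening: -0.0001
grasp_force: 4.2
```

Request:
play_rows:
  motion:
    - [[0,0,0.05],[0,0,0],0]
    - [[0,0,0.05],[0,0,0],0]
    - [[0,0,0.05],[0,0,0],0]
    - [[0,0,0],[0,0,0],0]

```text
t: 5.53
eef_pos: [0.4818, -0.0018, 0.0791]
orientation: [-180.0, 0.0, 90.0]
force: [-1.8, -2.1, 11.1]
opening: 0.0001
grasp_force: 5.5
```

Request:
play_rows:
  motion:
    - [[0.0617,-0.0729,0],[0,0,0.5],0]
    - [[0.0617,-0.0729,0],[0,0,0.5],0]
    - [[0.0617,-0.0729,0],[0,0,0.5],0]
    - [[0.0617,-0.0729,0],[0,0,0.5],0]
    - [[0.0617,-0.0729,0],[0,0,0.5],0]

```text
t: 5.95
eef_pos: [0.4683, 0.0115, 0.0794]
orientation: [180.0, 0.0, 79.9]
force: [-0.8, -1.6, 11.3]
opening: -0.0001
grasp_force: 5.4
```

```bash
cat > chk.py <<'E'
from h import *
o=readout.get_obs(); p=o['eef_pos']; c=np.array([.551,.083]); d=p[:2]-c
print('tcp',np.round(p,4),np.round(o['orientation'],2),np.round(o['force'],1),'r',np.hypot(*d),'ang from start',np.degrees(-2.2468-np.arctan2(d[1],d[0])))
n=__import__('sys').argv[1]; im=shot('wrist',n)
z=float(__import__('sys').argv[2])
k=redc(im); u=cv2.fitEllipse(cv2.convexHull(k)); q=ray('wrist',*u[0],z+.006); d=q[:2]-c
print('cap',u,q,'r',np.hypot(*d),'ang',np.degrees(-2.2468-np.arctan2(d[1],d[0])))
E
python3 chk.py w3 .079
```

```text
tcp [0.4683 0.0115 0.0794] [1.7996e+02 2.0000e-02 7.9860e+01] [-0.8 -1.6 11.3] r 0.10932862514687679 ang from start 10.411984450389516
cap ((319.3943176269531, 335.14154052734375), (131.8432159423828, 151.5310516357422), 88.60198974609375) [0.4675401  0.01199097 0.085     ] r 0.10958027475579951 ang 10.876170353224522
```

Request:
play_rows:
  motion:
    - [[0.0617,-0.0729,0],[0,0,0.5],0]
    - [[0.0617,-0.0729,0],[0,0,0.5],0]
    - [[0.0617,-0.0729,0],[0,0,0.5],0]
    - [[0.0617,-0.0729,0],[0,0,0.5],0]
    - [[0.0617,-0.0729,0],[0,0,0.5],0]

```text
t: 6.42
eef_pos: [0.4572, 0.0271, 0.0794]
orientation: [180.0, 0.0, 69.9]
force: [-0.5, -1.8, 11.0]
opening: 0.0004
grasp_force: 5.4
```

Request:
play_rows:
  motion:
    - [[0.0617,-0.0729,0],[0,0,0.5],0]
    - [[0.0617,-0.0729,0],[0,0,0.5],0]
    - [[0.0617,-0.0729,0],[0,0,0.5],0]
    - [[0.0617,-0.0729,0],[0,0,0.5],0]
    - [[0.0617,-0.0729,0],[0,0,0.5],0]

```text
t: 6.83
eef_pos: [0.449, 0.0444, 0.0795]
orientation: [180.0, -0.0, 59.9]
force: [-0.1, -1.9, 11.6]
opening: -0.0002
grasp_force: 5.4
```

Request:
play_rows:
  motion:
    - [[0.0617,-0.0729,0],[0,0,0.5],0]
    - [[0.0617,-0.0729,0],[0,0,0.5],0]
    - [[0.0617,-0.0729,0],[0,0,0.5],0]
    - [[0.0617,-0.0729,0],[0,0,0.5],0]
    - [[0.0617,-0.0729,0],[0,0,0.5],0]

```text
t: 7.25
eef_pos: [0.444, 0.0628, 0.0795]
orientation: [180.0, -0.0, 49.9]
force: [-0.7, -1.7, 11.2]
opening: 0.0
grasp_force: 5.4
```

Request:
play_rows:
  motion:
    - [[0.0617,-0.0729,0],[0,0,0.5],0]
    - [[0.0617,-0.0729,0],[0,0,0.5],0]
    - [[0.0617,-0.0729,0],[0,0,0.5],0]
    - [[0.0617,-0.0729,0],[0,0,0.5],0]
    - [[0.0617,-0.0729,0],[0,0,0.5],0]

```text
t: 7.67
eef_pos: [0.4423, 0.0819, 0.0795]
orientation: [180.0, -0.1, 39.9]
force: [0.6, -0.9, 10.7]
opening: 0.0001
grasp_force: 5.4
```

```bash
python3 chk.py w4 .079
```

```text
tcp [0.4423 0.0819 0.0795] [ 1.7996e+02 -6.0000e-02  3.9870e+01] [ 0.6 -0.9 10.7] r 0.10874988421311721 ang from start 50.66769205405478
cap ((319.38470458984375, 335.1427917480469), (132.21173095703125, 151.3550262451172), 89.51792907714844) [0.44131655 0.08225802 0.085     ] r 0.10968595698730982 ang 50.88025712287815
```

View pics/w4.png

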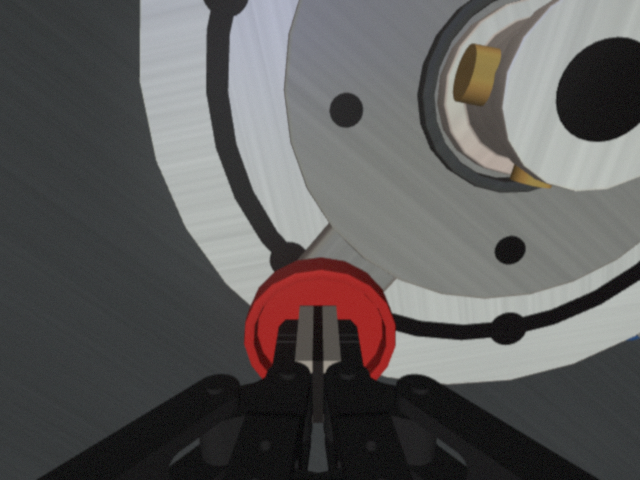

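The cup stays at the same pixels (319,335), so it moves with the fingers without slipping. The next hole shows at (288,256), just ahead of it. I'll go 8° further, then measure the rest against the holes.

Request:
play_rows:
  motion:
    - [[0.0617,-0.0729,0],[0,0,0.5],0]
    - [[0.0617,-0.0729,0],[0,0,0.5],0]
    - [[0.0617,-0.0729,0],[0,0,0.5],0]
    - [[0.0617,-0.0729,0],[0,0,0.5],0]
    - [[0,0,0],[0,0,0],0]

```text
t: 8.13
eef_pos: [0.4433, 0.0979, 0.0796]
orientation: [180.0, -0.1, 31.9]
force: [0.9, 0.3, 10.9]
opening: -0.0001
grasp_force: 5.4
```

```bash
python3 chk.py w5 .079; python3 - <<'E'
from h import *
for n in ('top','scene'): shot(n,n+'5')
a=cv2.imread('pics/top5.png')[195:285,245:335]; b=cv2.imread('pics/w5.png')
cv2.imwrite('pics/c.png',np.hstack([cv2.resize(a,(400,400),interpolation=cv2.INTER_CUBIC),cv2.resize(b[0:400,120:520],(400,400))]))
E
```

```text
tcp [0.4433 0.0979 0.0796] [ 1.7998e+02 -1.0000e-01  3.1890e+01] [ 0.9  0.3 10.9] r 0.10869929820784464 ang from start -300.86701978124916
cap ((319.2635803222656, 335.0901794433594), (131.9931640625, 151.42428588867188), 89.67431640625) [0.44220169 0.09714725 0.085     ] r 0.10971424779437651 ang -301.32344817364157
```

View pics/c.png

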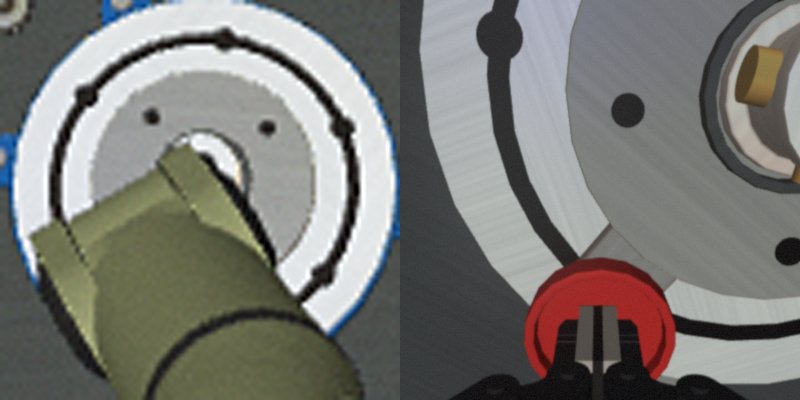

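```bash
python3 - <<'E'
from h import *
c=np.array([.551,.083])
cal={'mtx':np.array([[430.21818692,0,317.46634005],[0,430.21818692,238.71108354],[0,0,1]]),'eye':[0.47079585,0.05642947,0.37426972],'attitude':[-19.06523073,0.06745014,-0.1091214]}
g=cams.get_calibration
for f,cl in (('w1',cal),('w5',g('wrist')),('top0',g('top')),('top5',g('top'))):
    cams.get_calibration=lambda n:cl
    im=cv2.imread(f'pics/{f}.png',0); im=cv2.resize(im,None,fx=4,fy=4,interpolation=cv2.INTER_CUBIC)
    m=(im<(95 if f[0]=='w' else 110)).astype(np.uint8); n,_,st,ce=cv2.connectedComponentsWithStats(m)
    for s,p in zip(st,ce):
        q=ray('wrist',(p[0]-1.5)/4,(p[1]-1.5)/4,.062); d=q[:2]-c
        if .04<np.hypot(*d)<.08 and s[2]<160 and s[4]>30: print(f,s[2:5],'r',round(np.hypot(*d),4),'ang',round(np.degrees(np.arctan2(d[1],d[0])),2))
E
```

```text
w1 [  74   77 4402] r 0.0596 ang 6.22
w1 [  69   74 3944] r 0.0606 ang -173.87
w1 [  67   66 3404] r 0.0601 ang -84.26
w5 [  136   143 15164] r 0.0598 ang 128.4
w5 [  127   117 11644] r 0.0609 ang -141.79
top0 [ 15  15 172] r 0.0602 ang 6.47
top0 [ 15  16 186] r 0.0596 ang -83.71
top0 [ 16  15 178] r 0.0603 ang 96.12
top0 [ 15  15 174] r 0.0602 ang -174.09
top5 [ 15  16 187] r 0.0601 ang 37.95
top5 [ 15  15 173] r 0.0598 ang -51.96
```

The turntable's own bolt holes put it at 58.0°, so it needs 2° more.

Request:
play_rows:
  motion:
    - [[0.0617,-0.0729,0],[0,0,0.5],0]
    - [[0,0,0],[0,0,0],0]
    - [[0,0,0],[0,0,0],0]

```text
t: 8.53
eef_pos: [0.4439, 0.1012, 0.0796]
orientation: [180.0, -0.1, 30.0]
force: [1.7, 0.6, 9.8]
opening: 0.0001
grasp_force: 5.4
```

```bash
cat > tt.py <<'E'
from h import *
import sys
c=np.array([.551,.083]); o=readout.get_obs(); print(np.round(o['eef_pos'],4),np.round(o['orientation'],2),np.round(o['force'],1))
for cam,z0 in (('wrist',6.03),('top',6.2)):
    im=cv2.cvtColor(shot(cam,cam+sys.argv[1]),cv2.COLOR_RGB2GRAY); im=cv2.resize(im,None,fx=4,fy=4,interpolation=cv2.INTER_CUBIC)
    m=(im<(95 if cam=='wrist' else 110)).astype(np.uint8); n,_,st,ce=cv2.connectedComponentsWithStats(m)
    for s,p in zip(st,ce):
        q=ray(cam,(p[0]-1.5)/4,(p[1]-1.5)/4,.062); d=q[:2]-c
        if .057<np.hypot(*d)<.063 and s[2]<160 and s[4]>100: print(cam,'turned',round((z0-np.degrees(np.arctan2(d[1],d[0])))%90,2),s[2:5])
E
python3 tt.py 6
```

```text
[0.4439 0.1012 0.0796] [ 1.7998e+02 -1.0000e-01  2.9980e+01] [1.7 0.6 9.8]
wrist turned 59.66 [  137   143 15184]
wrist turned 59.84 [  127   118 11642]
top turned 60.18 [ 15  16 173]
top turned 59.88 [ 14  15 174]
```

It now reads 59.9°, so I lift straight up slowly.

Request:
play_rows:
  motion:
    - [[0,0,-0.06],[0,0,0],0]
    - [[0,0,-0.06],[0,0,0],0]
    - [[0,0,-0.06],[0,0,0],0]
    - [[0,0,0],[0,0,0],0]

```text
t: 8.97
eef_pos: [0.4439, 0.101, 0.087]
orientation: [180.0, -0.1, 30.0]
force: [1.0, -0.0, 8.0]
opening: 0.0001
grasp_force: 3.7
```

Request:
play_rows:
  motion:
    - [[0,0,-0.06],[0,0,0],0]
    - [[0,0,-0.06],[0,0,0],0]
    - [[0,0,0],[0,0,0],0]

```text
t: 9.22
eef_pos: [0.4432, 0.1007, 0.0914]
orientation: [180.0, -0.0, 30.0]
force: [-1.3, -0.2, -0.0]
opening: 0.0001
grasp_force: 0.0
```

At z = 87 mm the cap still pushed back with 8 N. That is above the 83 mm rest level between holes, so it has sprung into the hole. Next I rise clear and back off.

Request:
play_rows:
  motion:
    - [[0,0,-0.3],[0,0,0],0]
    - [[0,0,-0.7],[0,0,0],0]
    - [[0,0,-0.9],[0,0,0],0]
    - [[0,0,-0.9],[0,0,0],0]
    - [[0,0,-0.9],[0,0,0],0]

```text
t: 9.63
eef_pos: [0.4424, 0.1005, 0.2406]
orientation: [-180.0, 0.1, 30.0]
force: [0.2, 0.6, 0.1]
opening: -0.0002
grasp_force: 0.0
```

Request:
play_rows:
  motion:
    - [[-0.4,0.5,0],[0,0,0],0]
    - [[-0.5,0.7,0],[0,0,0],0]
    - [[-0.5,0.7,0],[0,0,0],0]
    - [[-0.5,0.7,0],[0,0,0],0]
    - [[-0.5,0.7,0],[0,0,0],0]

```text
t: 10.05
eef_pos: [0.4252, -0.0632, 0.2391]
orientation: [180.0, 0.0, 30.0]
force: [1.6, -1.3, -0.4]
opening: 0.0002
grasp_force: 0.0
```

Request:
play_rows:
  motion:
    - [[-0.4,0.5,0],[0,0,0],0]
    - [[-0.2,0.3,0],[0,0,0],0]
    - [[0,0,0],[0,0,0],0]
    - [[0,0,0],[0,0,0],0]
    - [[0,0,0],[0,0,0],0]

```text
t: 10.47
eef_pos: [0.421, -0.1007, 0.2391]
orientation: [-180.0, 0.0, 30.0]
force: [0.5, 0.0, 0.1]
opening: -0.0002
grasp_force: 0.0
```

```bash
python3 tt.py 7; python3 - <<'E'
from h import *
s=shot('scene','scene7'); c=redc(s,(300,400,190,280)); M=cv2.moments(c); u=(M['m10']/M['m00'],M['m01']/M['m00']); print(u)
for zz in (.090,.083): print('proj',zz,proj('scene',[.4422,.0998,zz+.003]))
print('start proj',proj('scene',[.482,-.0025,.093]))
a=cv2.imread('pics/top7.png')[150:330,190:430]; b=s[150:330,220:440,::-1]
cv2.imwrite('pics/d.png',np.hstack([cv2.resize(a,(400,300)),cv2.resize(b,(400,300))]))
E
```

```text
[ 0.421  -0.1007  0.2391] [-1.7997e+02  2.0000e-02  3.0010e+01] [0.5 0.  0.1]
top turned 60.1 [ 15  16 182]
top turned 59.93 [ 15  15 176]
top turned 60.19 [ 16  16 179]
top turned 60.37 [ 15  15 179]
(368.4935400516796, 217.41666666666666)
proj 0.09 [368.81334514 216.84794887]
proj 0.083 [368.63589804 218.85044039]
start proj [328.58187107 212.48263828]
```

View pics/d.png

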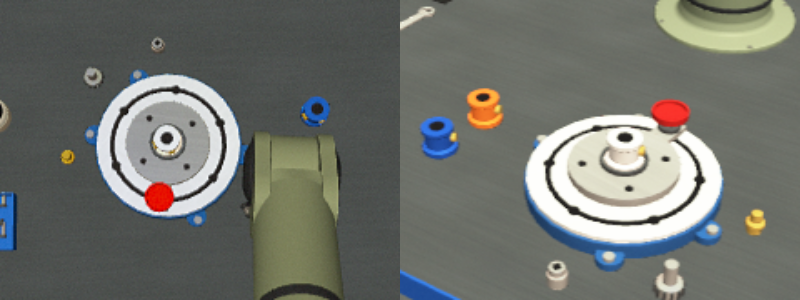

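The last pictures show the cap up over the next hole, at crop (159,197) in the top view. The turntable reads 60.1°, the housing is upright in its nest, and the arm is clear.

```bash
python3 -c "
from workcell import arm; print(arm.close_job())"
```

```text
the job is handed in; nothing more can be done
None
```

The turntable is indexed one hole clockwise (about 60.1° measured from the top camera), the plunger is up in the next hole, the housing is upright in its nest, and the arm is clear; the job was handed in at about 10.6 s.

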